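# Walk the stone plinth round to the bench-hook fence

### The job

The marble plinth lies askew on the bench hook and has to be squared up for carving. By pushing its corners, walk it round on the board until a long side faces the fence squarely while it is still a finger's width or more clear of the fence; then push it home so that this whole long side lies flush against the fence. Only push it, never lift or tip it, leave the other things where they lie, and finish clear of the plinth.

Things in the scene. Friction and masses are not known exactly. Their poses are not given: they have to be found in the camera images.
- plinth: loose marble block, 90 x 130 x 32 mm high, up to 1 kg, a brass socket in the middle of its top; either long side may go to the fence. Sliding it takes up to about 18 N. Origin: centre of its underside; x along the 90 mm width, y along the 130 mm length (long sides at x = -45 and +45 mm), z up. It starts 37 to 90 degrees off square, either way
- bench_hook: fixed board, 360 (x) x 380 (y) x 12 mm, on the table, a wooden fence bar on its side far from the robot. Origin: centre of its underside; x points to the fence, y along it, z up; top at z = 12 mm, on which the plinth rests. Fence: inner face in the plane x = 150 mm, 300 mm long (y = -150 to 150), 26 mm thick, 34 mm above the board. With the plinth home its origin is at x = 105 mm
- fence_mid (a point): middle of the fence's inner face, 16 mm above the board's top; axes as the board's
- eraser: small pink eraser block, 24 x 46 x 13 mm, lying on the near left part of the board; a loose bystander. Origin: centre of its underside
- oil_stick: short stub of a paint-smeared oil stick, 21 x 79 x 21 mm, lying on the near right part of the board; a loose bystander. Origin: centre of its underside
- tape_roll: roll of masking tape lying flat on the table at the right, 104 mm across, 25 mm high; a loose bystander. Origin: centre of its underside
- blue_tube: paint tube lying on the table at the right, 36 x 114 x 23 mm; a loose bystander. Origin: centre of its underside
- yellow_tube: paint tube lying on the table at the left, 35 x 102 x 23 mm; a loose bystander. Origin: centre of its underside
- wood_brush: flat wooden-handled brush lying on the table at the left, 51 x 190 x 18 mm; a loose bystander. Origin: centre of its underside

How it is judged:
On the way:
1. a long side of the plinth faces the fence squarely (within about 10 degrees) while the plinth is still clear of it (gap over 12 mm) (angle between the y axis of plinth and the y axis of bench_hook, either way round below 0.175 rad and x of plinth in the frame of bench_hook below 0.093 m), for 0.2 s.
At the end, for the whole second after the job is handed in: the plinth rests flat and still on the board, a long side against the fence (gap at most 4 mm, parallel within about 3 degrees), the whole of that side within the fence's length (angle between the y axis of plinth and the y axis of bench_hook, either way round below 0.05 rad and x of plinth in the frame of bench_hook between 0.101 and 0.11 m and y of plinth in the frame of bench_hook between -0.083 and 0.083 m and z of plinth in the frame of bench_hook below 0.016 m and angle between plinth's own z axis and vertical below 0.05 rad and linear speed of plinth below 0.01 m/s); the robot touches nothing.
It fails at once if the plinth is lifted or tipped (z of plinth in the frame of bench_hook above 0.02 m or angle between plinth's own z axis and vertical above 0.15 rad).
It fails at once if another thing is shifted by more than 20 mm (distance of any of eraser, oil_stick, tape_roll, blue_tube, yellow_tube, wood_brush from where it was at the start of the episode above 0.02 m).
It also fails if it takes over 58 s, if anything falls off the work surface, if the arm or the gripper's body presses on something with over 40 N, if the wrist force passes 120 N, or if a joint passes its speed limit or range.

### The arm

A 6-joint arm with a two-finger parallel gripper is mounted at the origin on the work surface; the furniture and walls round the work are solid. World frame = base frame: x ahead of the robot, y to its left, z up, the work surface at z = 0. Lengths are in m, angles in rad, forces in N, time in s.
With the tool pointing down it reaches from about 0.325 to 0.9 m from the base axis. Payload 3.5 kg.
Tool frame: the origin (TCP) lies on the centre line of the jaws, within the pads' length; the fingertips stand 17 mm ahead of it and the grasp point (between the pads) lies 2 mm behind it (ctrl.tip_reach is the distance from the TCP to the fingertips, in m); z points along the fingers, x is the direction in which the jaws open and shut, and the axes are right-handed (so a half turn about z gives the same grasp; the last joint's range is limited). The gripper opens to 85 mm and grips with 20 to 120 N. Pads are 22 mm wide; open, the fingers measure 114 mm over their backs; the gripper's body (76 mm by 85 mm) begins 54 mm behind the grasp point. The pads swing forward as they close: fully open they stand 13 mm farther back than shut.
Start: joints at [-1.361, 0.276, -0.026, 1.268, 0, 1.467], TCP at [0.192, -0.595, 0.248] pointing down, gripper open.
Joint ranges: [-3.12, 3.12], [-0.85, 1.88], [-1.08, 1.24], [-1.95, 2.15], [-1.57, 1.53], [-3.14, 3.14]. Speed limits (rad/s): [2.57, 2.57, 3.14, 3.14, 3.14, 3.14].

### API

Orientations are given as a 3x3 rotation matrix whose columns are the frame's x, y, z axes.
In Python, from bench import ctrl gives the robot as it stands.
- The arm moves only by the shell command python3 -m creep 'ROWS'. ROWS is text: rows parted by semicolons, each of 5 numbers parted by spaces: the shift along the world's x, y, z in m, then the turn about the world's z in rad, then the closure, from 0 (fully open) to 1 (shut). A call has 1 to 5 rows; each row shifts and turns the pose as measured when the row begins; what a row does not reach is not made up. A row lasts 1/12 s, in which the tool goes at most 41.7 mm and 7.16 degrees, less where a joint would pass 70% of its speed; a pose out of reach is approached as far as the arm can. A call is refused whole if a number of a shift passes 0.0417 or a number of a turn 0.125, either way. A call with a gripper value outside its range is refused whole. The fingers move at their own pace and stop on an object; the grip force is fixed at half the most. Time passes only in rows, so rows that do not move let the fingers close. It gives the time, the measured TCP pose, the force and the opening at its end, in the units of the state.
- ctrl.get_obs(): the state, without advancing time (a new reading comes with each control period).
- ctrl.read_camera(name): name is "side" or "top"; returns the picture (480x640x3 uint8, blue, green, red); there is no depth.
- ctrl.get_calibration(name): a dict with "fx", "fy", "cx", "cy" (pixels), "position" and "attitude" of the camera in the world. Camera axes: x right, y down, z forward; pixel columns grow to the right and rows downward; lengths in m; the calibration is good to about 2 mm. A picture is of the moment at which its call begins. get_calibration takes no time and is no camera call.
- ctrl.sign_off(): hands the job in, once; it reports no verdict.
The state is a dict: "t": time; "joints": joint angles; "joint_vel": joint speeds; "joint_efforts": joint torques, N m; "tcp_pos": TCP position; "eef_rot": TCP orientation; "force": force on the tool from outside, world axes, zero at the start; "moment": the same for the moment, N m; "gripper_width": finger opening in m.
Only numpy, scipy, OpenCV 4.12 (cv2) and the standard library are available. Lean on these libraries where they do the work, as an engineer would, in place of code of your own. Each camera call takes 0.05 s, during which the arm holds its last target.

## Working session

There is one attempt and no reset: what is moved stays moved. The work goes in short steps, Python scripts to look and compute and a shell command to move; the robot and the scene stay as the last step left them, time stands still between calls to the robot, and variables do not carry over. Pictures are saved under pics/ and viewed, and the job is handed in when it is done.

```bash
ls; mkdir -p pics; python3 - <<'E'
from bench import ctrl
import cv2,numpy as np
for n in("top","side"):
    c=ctrl.get_calibration(n); print(n,{k:np.round(v,4).tolist() for k,v in c.items()})
    cv2.imwrite(f"pics/{n}0.png",ctrl.read_camera(n))
o=ctrl.get_obs(); print(o["t"],o["tcp_pos"],o["eef_rot"],o["force"],o["gripper_width"],ctrl.tip_reach)
E
```

```text
pics
top {'fx': 465.1816, 'fy': 465.1816, 'cx': 312.391, 'cy': 242.4436, 'position': [0.2688, -0.0055, 1.259], 'attitude': [[-0.0196, -0.9757, 0.218], [-0.9998, 0.0203, 0.0013], [-0.0057, -0.2179, -0.9759]]}
side {'fx': 477.3149, 'fy': 477.3149, 'cx': 317.504, 'cy': 236.1471, 'position': [0.2595, 0.7634, 0.7228], 'attitude': [[-0.9542, -0.1718, 0.2449], [-0.2985, 0.601, -0.7414], [-0.0198, -0.7806, -0.6248]]}
0.1 [ 0.19216641 -0.59399934  0.24723815] [[ 3.07722243e-01 -9.51476140e-01 -4.18995400e-04]
 [-9.51473941e-01 -3.07722439e-01  2.05912242e-03]
 [-2.08814013e-03 -2.34974564e-04 -9.99997792e-01]] [-0.11499495 -0.7722161   1.87245491] 0.08539341430695639 0.017
```

View pics/top0.png

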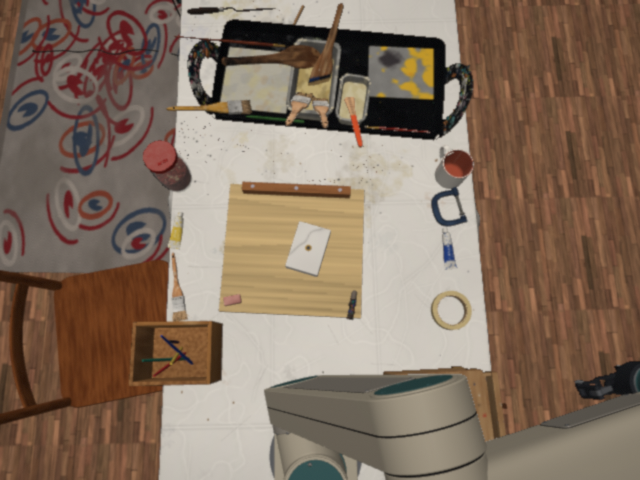

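View pics/side0.png

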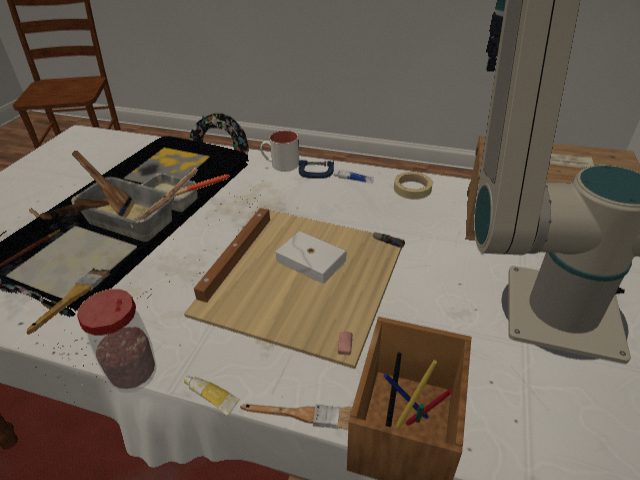

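The top view shows the plinth at about (308,248), its long side running roughly towards the fence bar at (296,188). The eraser is at (232,299), the oil stick at (352,304).

```bash
cat > h.py <<'E'
from bench import ctrl
import cv2,numpy as np
def ray(n,uv,z):
    c=ctrl.get_calibration(n);R=np.array(c["attitude"]);p=np.array(c["position"])
    uv=np.atleast_2d(np.asarray(uv,float))
    d=np.c_[(uv[:,0]-c["cx"])/c["fx"],(uv[:,1]-c["cy"])/c["fy"],np.ones(len(uv))]@R.T
    return (p+d*((z-p[2])/d[:,2])[:,None])[:,:2]
def proj(n,P):
    c=ctrl.get_calibration(n);R=np.array(c["attitude"]);p=np.array(c["position"])
    q=(np.atleast_2d(P)-p)@R; return np.c_[q[:,0]/q[:,2]*c["fx"]+c["cx"],q[:,1]/q[:,2]*c["fy"]+c["cy"]]
def big(m):
    cs,_=cv2.findContours(m,cv2.RETR_EXTERNAL,cv2.CHAIN_APPROX_NONE)
    return sorted(cs,key=cv2.contourArea)[-1]
def boardmask(im):
    h=cv2.cvtColor(im,cv2.COLOR_BGR2HSV)
    return h
E
python3 - <<'E'
from h import *
im=cv2.imread("pics/top0.png");h=cv2.cvtColor(im,cv2.COLOR_BGR2HSV)
for p in[(260,250),(310,235),(300,262),(297,272),(200,220),(340,280),(296,188),(270,188),(232,299)]:print(p,h[p[1],p[0]])
cv2.imwrite("pics/crop.png",cv2.resize(im[170:330,210:375],None,fx=3.6,fy=3.6,interpolation=cv2.INTER_CUBIC))
s=cv2.imread("pics/side0.png")
cv2.imwrite("pics/crops.png",cv2.resize(s[200:365,185:410],None,fx=3.5,fy=3.5,interpolation=cv2.INTER_CUBIC))
E
```

```text
(260, 250) [ 19 103 173]
(310, 235) [ 18  19 201]
(300, 262) [ 17  20 203]
(297, 272) [ 19  99 177]
(200, 220) [ 19  20 204]
(340, 280) [ 19 104 182]
(296, 188) [177  18 158]
(270, 188) [ 13 156 136]
(232, 299) [  5  91 173]
```

View pics/crop.png

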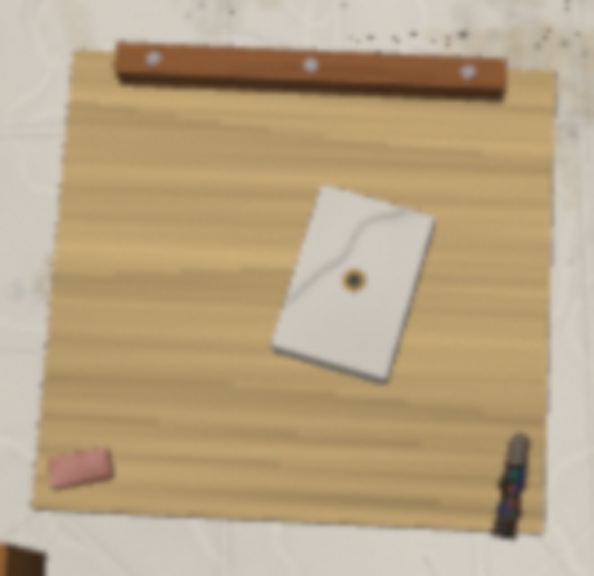

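View pics/crops.png

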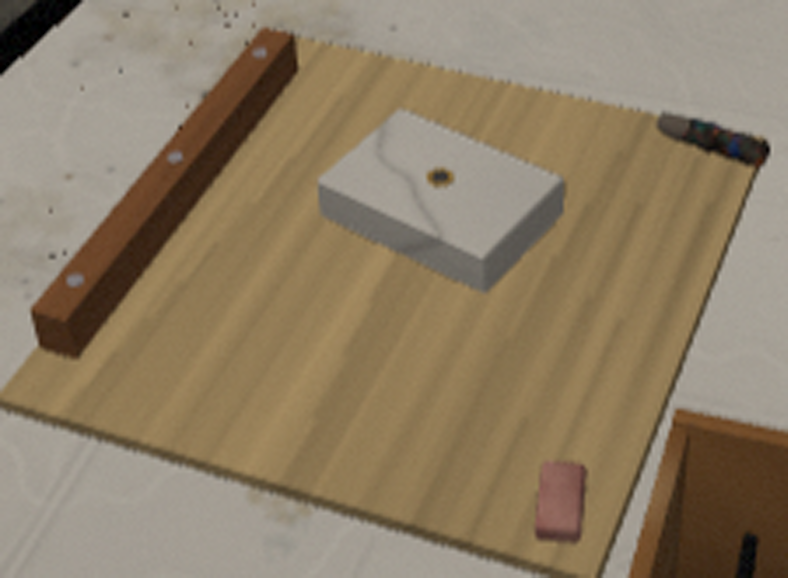

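```bash
cat >> h.py <<'E'
def plinth(n="top",im=None):
    """plinth top: white blob inside board (z=.044)"""
    if im is None: im=ctrl.read_camera(n)
    h=cv2.cvtColor(im,cv2.COLOR_BGR2HSV)
    m=((h[...,1]<55)&(h[...,2]>140)).astype(np.uint8)*255 
    Z=np.zeros_like(m); 
    import json,os
    q=np.array(json.load(open('board.json'))) # world board corners
    cv2.fillPoly(Z,[np.int32(np.round(proj(n,np.c_[q,np.full(4,.012)])))],255)
    m&=Z; m=cv2.morphologyEx(m,cv2.MORPH_CLOSE,np.ones((7,7)))
    m=cv2.morphologyEx(m,cv2.MORPH_OPEN,np.ones((3,3)))
    c=big(m)[:,0,:]
    w=ray(n,c,.044)
    r=cv2.minAreaRect(np.float32(w*1000))
    return r,cv2.boxPoints(r)/1000,im
E
python3 - <<'E'
from h import *
import json
f=lambda a:(np.array(a,float)+.5)/3.6-.5+[210,170]
B=ray("top",f([(75,50),(556,72),(544,533),(33,508)]),.012)
print("board",B.round(4).tolist(), [np.linalg.norm(B[i]-B[(i+1)%4]).round(4) for i in range(4)],B.mean(0))
for i in range(4):
    d=B[(i+1)%4]-B[i];print(np.degrees(np.arctan2(d[1],d[0])))
F=ray("top",f([(117,79),(503,92)]),.046);G=ray("top",f([(118,85),(503,98)]),.012)
print("fence inner top",F,"bottom",G)
fs=lambda a:(np.array(a,float)+.5)/3.5-.5+[185,200]
print("side fence inner top/bot",ray("side",fs([(78,318),(297,43)]),.046),ray("side",fs([(78,355),(298,68)]),.012))
# inset polygon excludes fence and edges
c=B.mean(0);q=c+(B-c)*.96
json.dump(q.tolist(),open("board.json","w"))
r,b,_=plinth("top",cv2.imread("pics/top0.png"));print(r,b)
P=ray("top",f([(320,186),(435,216),(386,378),(273,346)]),.044);print("hand",P,P.mean(0))
P=ray("side",fs([(402,109),(565,182),(485,261),(319,184)]),.044);print("hand side",P,P.mean(0))
print("eraser",ray("top",f([(80,467)]),.025),"stick",ray("top",f([(518,435),(505,537)]),.025))
E
```

```text
board [[0.723, 0.2246], [0.6967, -0.1524], [0.3405, -0.1279], [0.3663, 0.2489]] [np.float64(0.3779), np.float64(0.3571), np.float64(0.3777), np.float64(0.3576)] [0.53162441 0.04828714]
-93.99150959099437
176.07661472133802
86.08530132510118
-3.9056368339734022
fence inner top [[ 0.68663776  0.1858411 ]
 [ 0.66996173 -0.10748347]] bottom [[ 0.69340097  0.19035658]
 [ 0.67630387 -0.11016062]]
side fence inner top/bot [[ 0.68558277  0.18706639]
 [ 0.66522097 -0.09757471]] [[ 0.69261444  0.18554526]
 [ 0.6734739  -0.11252088]]
((526.3782348632812, 8.364189147949219), (89.66356658935547, 128.95620727539062), 72.24053955078125) [[ 0.45129815 -0.01466394]
 [ 0.574109   -0.05399837]
 [ 0.6014583   0.03139232]
 [ 0.47864747  0.07072674]]
hand [[ 0.59958802  0.03244109]
 [ 0.57455084 -0.05325105]
 [ 0.45308804 -0.01397041]
 [ 0.47852551  0.06859539]] [0.5264381  0.00845376]
hand side [[ 0.57154518 -0.04959413]
 [ 0.44942112 -0.00758934]
 [ 0.47658814  0.07494259]
 [ 0.59667282  0.03675905]] [0.52355681 0.01362954]
eraser [[0.39451847 0.2123818 ]] stick [[ 0.41156633 -0.11052536]
 [ 0.33743292 -0.09818116]]
```

```bash
python3 - <<'E'
from h import *
im=cv2.imread("pics/top0.png"); cv2.imwrite("pics/cb.png",cv2.resize(im[340:480,360:560],None,fx=3,fy=3))
for z in(0,.1,.2):print(z,ray("top",[(385,372),(495,372),(510,425)],z).round(3).tolist(), ray("side",[(475,140),(468,240)],z).round(3).tolist())
E
```

```text
0 [[0.2, -0.186], [0.194, -0.473], [0.064, -0.497]] [[0.206, -0.702], [0.194, -0.179]]
0.1 [[0.205, -0.172], [0.2, -0.436], [0.08, -0.458]] [[0.213, -0.499], [0.203, -0.048]]
0.2 [[0.211, -0.158], [0.206, -0.398], [0.096, -0.419]] [[0.221, -0.296], [0.212, 0.082]]
```

View pics/cb.png

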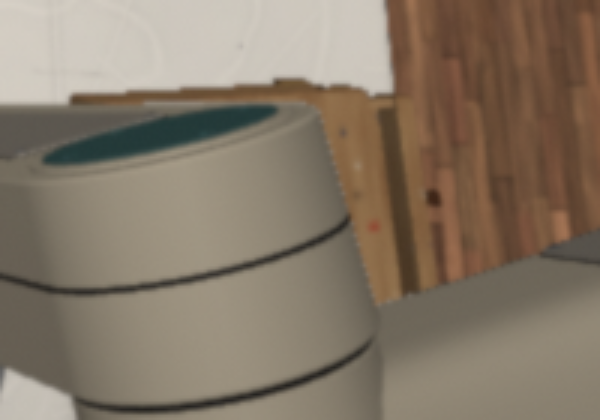

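```bash
python3 -m creep '0.038 0.015 0.01 -0.12 0;0.038 0.015 0 -0.12 0;0.038 0.015 0 -0.12 0;0.038 0.015 0 -0.12 0;0.038 0.015 0 -0.12 0'; python3 -m creep '0.03 0.03 0 -0.12 0;0.03 0.03 0 -0.12 0;0.03 0.03 0 -0.12 0;0.03 0.03 0 -0.12 0;0.02 0.03 0 -0.12 0'
```

```text
t: 0.52
tcp_pos: [0.3747, -0.5208, 0.2542]
eef_rot: [[-0.295, -0.955, -0.002], [-0.955, 0.295, 0.007], [-0.006, 0.004, -1.0]]
force: [0.1, -1.0, -0.5]
gripper_width: 0.0854
t: 0.93
tcp_pos: [0.4846, -0.4007, 0.2507]
eef_rot: [[-0.726, -0.687, 0.027], [-0.686, 0.726, 0.036], [-0.044, 0.007, -0.999]]
force: [-0.1, -0.6, 0.8]
gripper_width: 0.0853
```

```bash
python3 -m creep '0 0.034 -0.01 -0.12 0;0 0.034 -0.01 -0.12 0;0 0.034 -0.01 -0.12 0;0 0.034 -0.01 -0.12 0;0 0.034 -0.01 -0.12 0'; python3 -m creep '0 0.034 -0.01 -0.12 0;0 0.034 -0.01 -0.12 0;0 0.034 -0.01 -0.12 0;0 0.03 -0.01 -0.12 0;0 0 0 0 0'
```

```text
t: 1.35
tcp_pos: [0.3164, -0.3481, 0.1996]
eef_rot: [[-0.869, -0.459, 0.185], [-0.448, 0.889, 0.099], [-0.21, 0.003, -0.978]]
force: [-1.0, -0.7, 0.5]
gripper_width: 0.0853
t: 1.77
tcp_pos: [0.226, -0.2847, 0.201]
eef_rot: [[-0.887, -0.147, 0.438], [-0.177, 0.984, -0.028], [-0.427, -0.103, -0.898]]
force: [-0.7, 1.4, -1.0]
gripper_width: 0.0859
```

```bash
python3 - <<'E'
from h import *
o=ctrl.get_obs();print(np.round(o["joints"],3),np.round(o["joint_vel"],2),np.round(o["force"],1),o["tcp_pos"])
cv2.imwrite("pics/s1.png",ctrl.read_camera("side"))
E
```

```text
[-1.425 -0.31  -0.766  1.014  0.444  3.139] [ 0.02  0.    0.16 -0.1   0.21 -0.  ] [-0.7  1.4 -1. ] [ 0.22598228 -0.28473297  0.20097954]
```

View pics/s1.png

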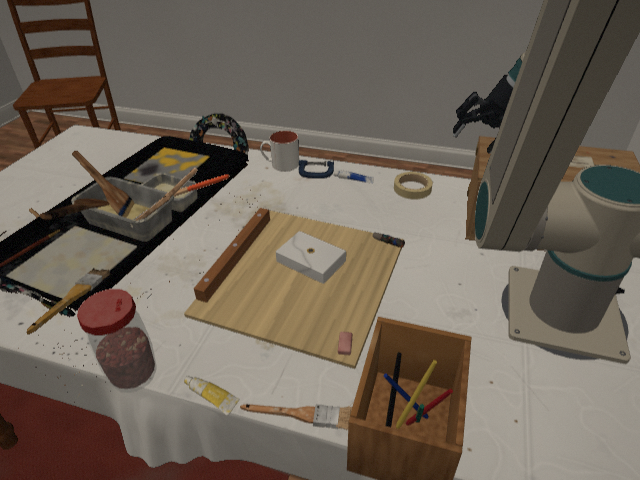

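Joint 6 ran into its stop because I had the turn direction wrong, so the tool is now tilted and stands over the side box. I'll back out upward while turning the other way, and see whether the tilt goes.

```bash
python3 -m creep '0 0 0.03 0.1 0;0 0 0.03 0.1 0'; python3 - <<'E'
from h import *
o=ctrl.get_obs();print(np.round(o["joints"],3),o["t"])
E
```

```text
t: 1.98
tcp_pos: [0.2237, -0.2764, 0.2542]
eef_rot: [[-0.835, -0.346, 0.428], [-0.349, 0.934, 0.074], [-0.425, -0.087, -0.901]]
force: [-1.2, -0.8, 0.2]
gripper_width: 0.0852
[-1.433 -0.288 -0.633  1.243  0.449  2.902] 1.9833
```

```bash
python3 -m creep '0.02 -0.01 0.03 0.1 0;0.02 -0.01 0.03 0.1 0;0.03 0 0.03 0.1 0;0.03 0 0.02 0.12 0;0.03 0.01 0.01 0.12 0';  python3 - <<'E'
from h import *
o=ctrl.get_obs();print(np.round(o["joints"],3),o["t"])
E
```

```text
t: 2.4
tcp_pos: [0.3532, -0.2853, 0.375]
eef_rot: [[-0.531, -0.789, 0.31], [-0.736, 0.61, 0.292], [-0.42, -0.073, -0.905]]
force: [0.0, -0.4, 0.0]
gripper_width: 0.0855
[-1.081 -0.048 -0.185  1.557  0.424  2.677] 2.4
```

Moving well. I'll keep turning while crossing to the middle.

```bash
python3 -m creep '0.03 0.02 0 0.12 0;0.03 0.02 0 0.12 0;0.03 0.02 0 0.12 0;0.03 0.02 0 0.12 0;0.02 0.03 0 0.12 0'; python3 -m creep '0.02 0.03 0 0.12 0;0.02 0.03 0 0.12 0;0.02 0.03 0 0.12 0;0.02 0.03 0 0.12 0;0.02 0.03 0 0.12 0';  python3 -m creep '0.02 0.03 0 0.12 0;0.02 0.01 0 0.12 0;0.02 0 0 0.12 0;0.02 0 0 0.12 0;0.02 0 0 0.12 0'; python3 - <<'E'
from h import *
o=ctrl.get_obs();print(np.round(o["joints"],3),o["t"])
E
```

```text
t: 2.82
tcp_pos: [0.503, -0.1756, 0.3709]
eef_rot: [[-0.001, -0.997, 0.074], [-0.91, 0.032, 0.414], [-0.416, -0.067, -0.907]]
force: [-0.3, -1.5, 0.2]
gripper_width: 0.086
t: 3.23
tcp_pos: [0.6078, -0.0177, 0.3603]
eef_rot: [[0.524, -0.828, -0.198], [-0.74, -0.558, 0.375], [-0.422, -0.05, -0.905]]
force: [0.1, -1.4, 0.5]
gripper_width: 0.0855
t: 3.65
tcp_pos: [0.7107, 0.0351, 0.3492]
eef_rot: [[0.851, -0.345, -0.396], [-0.295, -0.938, 0.183], [-0.435, -0.039, -0.9]]
force: [0.9, -1.0, 0.4]
gripper_width: 0.0853
[-0.097  0.748  0.835  2.088  0.144  1.786] 3.65
```

```bash
python3 -m creep '0.03 0 0 0.12 0;0.03 0 0 0.12 0;0.03 0 0 0.12 0;0.03 0 0 0.05 0;0.03 0 0 0 0'; python3 - <<'E'
from h import *
o=ctrl.get_obs();print(np.round(o["joints"],3),o["t"])
E
```

```text
t: 4.07
tcp_pos: [0.8059, 0.0399, 0.2833]
eef_rot: [[0.927, 0.084, -0.365], [0.091, -0.996, 0.001], [-0.363, -0.035, -0.931]]
force: [0.4, -0.6, -0.2]
gripper_width: 0.0852
[-0.028  1.013  1.218  2.149 -0.009  1.454] 4.0667
```

```bash
python3 -m creep '0.03 0 0.02 0 0;0.03 0 0.02 0 0;0.03 0 0.02 0 0;0.03 0 0.02 0 0;0.03 0 0.02 0 0'; python3 - <<'E'
from h import *
o=ctrl.get_obs();print(np.round(o["joints"],3),o["t"])
E
```

```text
t: 4.48
tcp_pos: [0.8094, 0.0368, 0.3163]
eef_rot: [[0.945, 0.091, -0.314], [0.097, -0.995, 0.002], [-0.312, -0.032, -0.95]]
force: [-0.6, -0.3, 0.1]
gripper_width: 0.0852
[-0.032  0.983  1.243  2.15  -0.008  1.444] 4.4833
```

```bash
python3 -m creep '0.03 0 0.04 0 0;0.03 0 0.04 0 0;0.03 0 0.04 0 0;0.03 0 0.04 0 0;0.03 0 0.04 0 0'; python3 -m creep '0.03 0 0.04 0 0;0.03 0 0.04 0 0;0.03 0 0.04 0 0'; python3 - <<'E'
from h import *
o=ctrl.get_obs();print(np.round(o["joints"],3),o["t"])
E
```

```text
t: 4.9
tcp_pos: [0.7932, 0.0302, 0.4166]
eef_rot: [[0.977, 0.092, -0.191], [0.095, -0.995, 0.005], [-0.19, -0.023, -0.982]]
force: [0.3, -0.2, -0.1]
gripper_width: 0.0852
t: 5.15
tcp_pos: [0.7787, 0.0271, 0.4702]
eef_rot: [[0.988, 0.092, -0.124], [0.094, -0.996, 0.007], [-0.123, -0.019, -0.992]]
force: [-0.5, 0.2, -0.2]
gripper_width: 0.085
[-4.800e-02  7.900e-01  1.244e+00  2.149e+00  1.000e-03  1.429e+00] 5.15
```

```bash
python3 -m creep '0.03 0 0.04 0 0;0.03 0 0.04 0 0;0.03 0 0.04 0 0;0.03 0 0.04 0 0;0.03 0 0.04 0 0'
```

```text
t: 5.57
tcp_pos: [0.7523, 0.0228, 0.5439]
eef_rot: [[0.995, 0.093, -0.027], [0.093, -0.996, 0.013], [-0.026, -0.015, -1.0]]
force: [-0.0, 0.6, 0.6]
gripper_width: 0.0853
```

```bash
python3 -m creep '0.03 0 0.04 0 0;-0.02 0 -0.01 0 0'; python3 -m creep '-0.03 0 -0.03 0.11 0;-0.03 0 -0.03 0.12 0;-0.03 0 -0.03 0.12 0;-0.03 0 -0.03 0.12 0;-0.03 0 -0.03 0.12 0';python3 -m creep '-0.01 -0.01 -0.03 0.12 0;-0.01 -0.01 -0.03 0.12 0;-0.01 -0.01 -0.03 0.12 0;-0.01 -0.01 -0.03 0.12 0;-0.01 -0.01 -0.03 0.12 0';python3 - <<'E'
from h import *
o=ctrl.get_obs();print(np.round(o["joints"],3),o["t"])
E
```

```text
t: 5.73
tcp_pos: [0.7334, 0.0212, 0.5517]
eef_rot: [[0.996, 0.092, 0.003], [0.092, -0.996, 0.013], [0.004, -0.013, -1.0]]
force: [1.5, 0.3, 0.5]
gripper_width: 0.0856
t: 6.15
tcp_pos: [0.5971, 0.0207, 0.4194]
eef_rot: [[0.793, 0.609, 0.014], [0.608, -0.793, 0.018], [0.022, -0.006, -1.0]]
force: [0.5, -0.2, 0.4]
gripper_width: 0.0857
t: 6.57
tcp_pos: [0.536, -0.028, 0.2664]
eef_rot: [[0.287, 0.958, 0.006], [0.958, -0.287, 0.024], [0.025, -0.002, -1.0]]
force: [0.3, -1.2, 1.1]
gripper_width: 0.0856
[-0.185  0.109 -0.193  1.268  0.025  0.106] 6.5667
```

```bash
python3 -m creep '-0.005 -0.01 -0.02 0.12 0;-0.005 -0.01 -0.02 0.12 0;-0.005 -0.01 -0.02 0.12 0;-0.005 -0.01 -0.02 0.12 0;-0.005 -0.01 -0.02 0.12 0';python3 -m creep '-0.005 0 -0.015 0.12 0;-0.005 0 -0.015 0.12 0;-0.005 0 -0.01 0.12 0;0 0 0 0.12 0;0 0 0 0.12 0';python3 -m creep '0 0 0 0.12 0;0 0 0 0.12 0;0 0 0 0.08 0;0 0 0 0 0'
```

```text
t: 6.98
tcp_pos: [0.5034, -0.0791, 0.1595]
eef_rot: [[-0.327, 0.945, -0.014], [0.945, 0.327, 0.022], [0.025, -0.006, -1.0]]
force: [-0.3, -0.2, 0.0]
gripper_width: 0.0855
t: 7.4
tcp_pos: [0.4807, -0.0801, 0.1126]
eef_rot: [[-0.817, 0.576, -0.033], [0.576, 0.818, 0.011], [0.034, -0.01, -0.999]]
force: [0.4, -0.6, 0.2]
gripper_width: 0.0854
t: 7.73
tcp_pos: [0.4786, -0.0797, 0.1122]
eef_rot: [[-0.961, 0.272, -0.037], [0.273, 0.962, 0.0], [0.036, -0.01, -0.999]]
force: [-0.6, 0.0, 0.9]
gripper_width: 0.0851
```

```bash
python3 -m creep '0.016 0.011 -0.03 -0.03 0;0 0 -0.025 0 0;0 0 -0.01 0 0;0 0 0 0 0'; python3 - <<'E'
from h import *
im=ctrl.read_camera("side");cv2.imwrite("pics/s2.png",cv2.resize(im[200:365,185:410],None,fx=3.5,fy=3.5,interpolation=cv2.INTER_CUBIC))
im=ctrl.read_camera("top");cv2.imwrite("pics/t2.png",cv2.resize(im[170:330,210:375],None,fx=3.6,fy=3.6,interpolation=cv2.INTER_CUBIC))
E
```

```text
t: 8.07
tcp_pos: [0.4981, -0.0692, 0.0484]
eef_rot: [[-0.95, 0.312, -0.028], [0.312, 0.95, -0.0], [0.026, -0.009, -1.0]]
force: [-0.5, 0.7, -0.6]
gripper_width: 0.0854
```

View pics/s2.png

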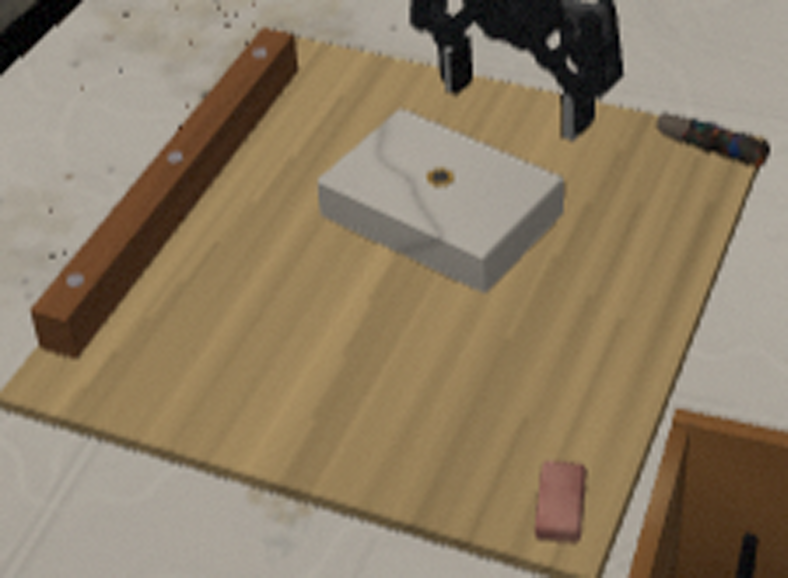

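View pics/t2.png

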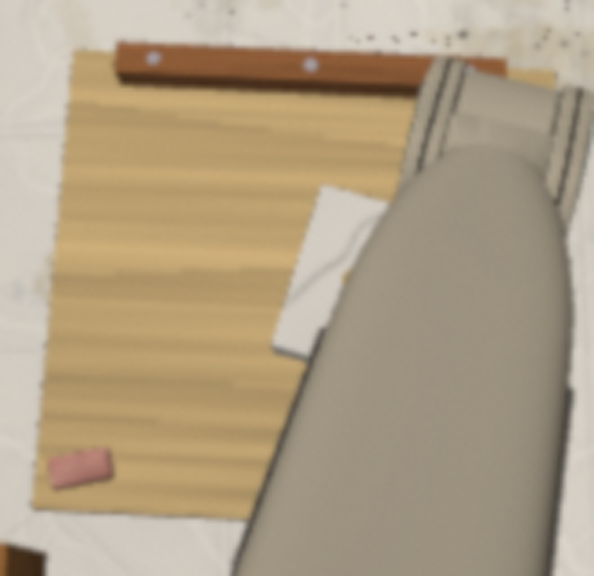

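```bash
python3 - <<'E'
from h import *
fs=lambda a:(np.array(a,float)+.5)/3.5-.5+[185,200]
print(fs((572,137)),fs((457,93)))
for z in(.02,.03,.04,.05):
    print(z,proj("side",[[.4981-.0456,-.0692+.015,z],[.4981+.0456,-.0692-.015,z]]).round(1).tolist(),ray("side",fs([(572,137),(457,93)]),z).round(4).tolist())
E
```

```text
[348.07142857 238.78571429] [315.21428571 226.21428571]
0.02 [[349.8, 246.6], [315.7, 232.1]] [[0.4634, -0.0808], [0.5518, -0.1058]]
0.03 [[349.9, 243.3], [315.6, 228.8]] [[0.4605, -0.0688], [0.5477, -0.0934]]
0.04 [[350.0, 239.9], [315.5, 225.4]] [[0.4576, -0.0568], [0.5435, -0.081]]
0.05 [[350.1, 236.4], [315.4, 222.0]] [[0.4547, -0.0448], [0.5393, -0.0687]]
```

```bash
python3 -m creep '0 0 -0.01 0 0;0 0 -0.006 0 0;0 0 -0.005 0 0;0 0 0 0 0'; python3 - <<'E'
from h import *
im=ctrl.read_camera("side");cv2.imwrite("pics/s3.png",cv2.resize(im[200:300,260:400],None,fx=5.5,fy=5.5,interpolation=cv2.INTER_CUBIC))
E
```

```text
t: 8.5
tcp_pos: [0.5013, -0.0706, 0.0305]
eef_rot: [[-0.949, 0.314, -0.02], [0.314, 0.95, -0.003], [0.018, -0.009, -1.0]]
force: [-0.4, -0.8, -0.4]
gripper_width: 0.0851
```

View pics/s3.png

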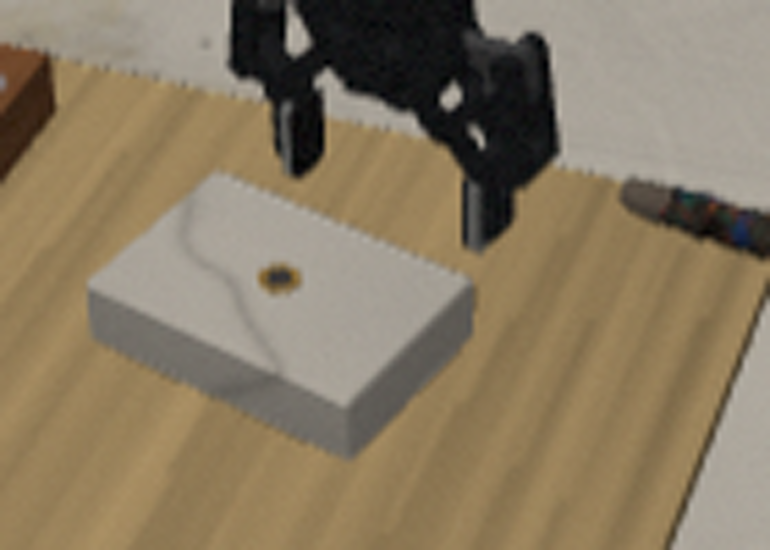

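```bash
python3 -m creep '-0.003 0.01 -0.005 -0.01 0;0 0.009 -0.001 -0.01 0;0.001 0.003 0 0 0;0.001 0.003 0 0 0;0 0 0 0 0'; python3 -m creep '0.001 0.004 0 0 0;0.001 0.004 0 0 0'
```

```text
t: 8.97
tcp_pos: [0.5024, -0.0459, 0.0262]
eef_rot: [[-0.942, 0.335, -0.016], [0.335, 0.942, -0.004], [0.014, -0.009, -1.0]]
force: [-0.1, -0.5, 0.1]
gripper_width: 0.0853
t: 9.13
tcp_pos: [0.5035, -0.04, 0.0264]
eef_rot: [[-0.942, 0.335, -0.019], [0.336, 0.942, -0.01], [0.014, -0.015, -1.0]]
force: [-2.4, -5.8, -1.1]
gripper_width: 0.0854
```

```bash
cat > plan.py <<'E'
from h import *
import sys
D=float(sys.argv[1]) if len(sys.argv)>1 else 45; st=float(sys.argv[2]) if len(sys.argv)>2 else .05
o=ctrl.get_obs();R=o["eef_rot"];p=o["tcp_pos"];psi=np.arctan2(R[1,0],R[0,0])
print("t",o["t"],"yaw",np.degrees(psi).round(1),"p",p.round(4),"F",np.round(o["force"],1))
for k in range(5):
    a=psi-st*(k+.5);e=np.array([np.cos(a),np.sin(a)]);n=np.array([np.sin(a),-np.cos(a)])
    print((st*((D+5)*n+56*e)).round(1))
a=psi;e=np.array([np.cos(a),np.sin(a)]);n=np.array([np.sin(a),-np.cos(a)]);c=p[:2]-.005*e+.056*n
print("plinth centre if in contact",c.round(4))
E
python3 -m creep '-0.002 0.003 0 -0.05 0;-0.002 0.003 0 -0.05 0;-0.001 0.004 0 -0.05 0;-0.001 0.004 0 -0.05 0;-0.001 0.004 0 -0.05 0';python3 plan.py
```

```text
t: 9.55
tcp_pos: [0.495, -0.0263, 0.0267]
eef_rot: [[-0.823, 0.568, -0.027], [0.568, 0.823, -0.018], [0.012, -0.03, -0.999]]
force: [-1.1, -3.3, 0.9]
gripper_width: 0.0855
t 9.55 yaw 145.4 p [ 0.495  -0.0263  0.0267] F [-1.1 -3.3  0.9]
[-0.8  3.7]
[-0.6  3.7]
[-0.4  3.7]
[-0.2  3.7]
[-0.   3.8]
plinth centre if in contact [0.5309 0.0169]
```

```bash
python3 -m creep '-0.001 0.004 0 -0.05 0;-0.001 0.004 0 -0.05 0;0 0.004 0 -0.05 0;0 0.004 0 -0.05 0;0 0.004 0 -0.05 0';python3 plan.py;  python3 - <<'E'
from h import *
im=ctrl.read_camera("side");cv2.imwrite("pics/s4.png",cv2.resize(im[200:300,260:400],None,fx=5.5,fy=5.5,interpolation=cv2.INTER_CUBIC))
E
```

```text
t: 9.97
tcp_pos: [0.4885, -0.0103, 0.0269]
eef_rot: [[-0.646, 0.762, -0.042], [0.763, 0.646, -0.024], [0.009, -0.047, -0.999]]
force: [-3.9, -4.5, 3.3]
gripper_width: 0.0851
t 9.9667 yaw 130.3 p [ 0.4885 -0.0103  0.0269] F [-3.9 -4.5  3.3]
[0.2 3.7]
[0.4 3.7]
[0.6 3.7]
[0.7 3.7]
[0.9 3.6]
plinth centre if in contact [0.5345 0.022 ]
```

View pics/s4.png

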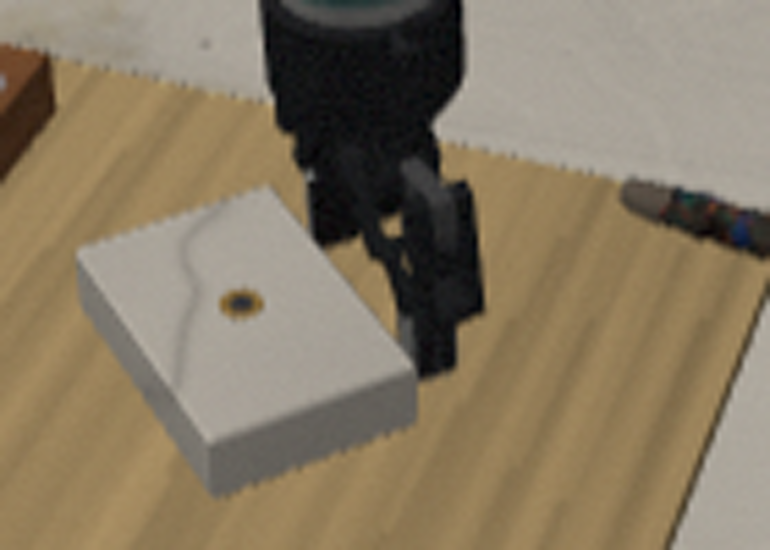

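```bash
python3 -m creep '0 0.004 0 -0.05 0;0 0.004 0 -0.05 0;0.001 0.004 0 -0.05 0;0.001 0.004 0 -0.05 0;0.001 0.004 0 -0.05 0';python3 plan.py
```

```text
t: 10.43
tcp_pos: [0.4849, 0.0065, 0.0272]
eef_rot: [[-0.431, 0.9, -0.062], [0.902, 0.431, -0.022], [0.007, -0.065, -0.998]]
force: [-4.6, -5.0, 4.1]
gripper_width: 0.0855
t 10.4333 yaw 115.5 p [0.4849 0.0065 0.0272] F [-4.6 -5.   4.1]
[1.1 3.6]
[1.3 3.5]
[1.5 3.4]
[1.7 3.4]
[1.8 3.3]
plinth centre if in contact [0.5376 0.0261]
```

```bash
python3 -m creep '0.002 0.004 0 -0.05 0;0.002 0.004 0 -0.05 0;0.003 0.004 0 -0.05 0;0.003 0.004 0 -0.05 0;0.003 0.004 0 -0.05 0';python3 plan.py;  python3 - <<'E'
from h import *
im=ctrl.read_camera("side");cv2.imwrite("pics/s5.png",cv2.resize(im[200:300,260:400],None,fx=5.5,fy=5.5,interpolation=cv2.INTER_CUBIC))
E
```

```text
t: 10.85
tcp_pos: [0.4847, 0.0238, 0.0275]
eef_rot: [[-0.19, 0.977, -0.094], [0.982, 0.189, -0.012], [0.006, -0.094, -0.996]]
force: [-6.2, -4.7, 7.3]
gripper_width: 0.085
t 10.85 yaw 100.9 p [0.4847 0.0238 0.0275] F [-6.2 -4.7  7.3]
[2.  3.2]
[2.2 3.1]
[2.3 3. ]
[2.5 2.8]
[2.6 2.7]
plinth centre if in contact [0.5406 0.0295]
```

View pics/s5.png

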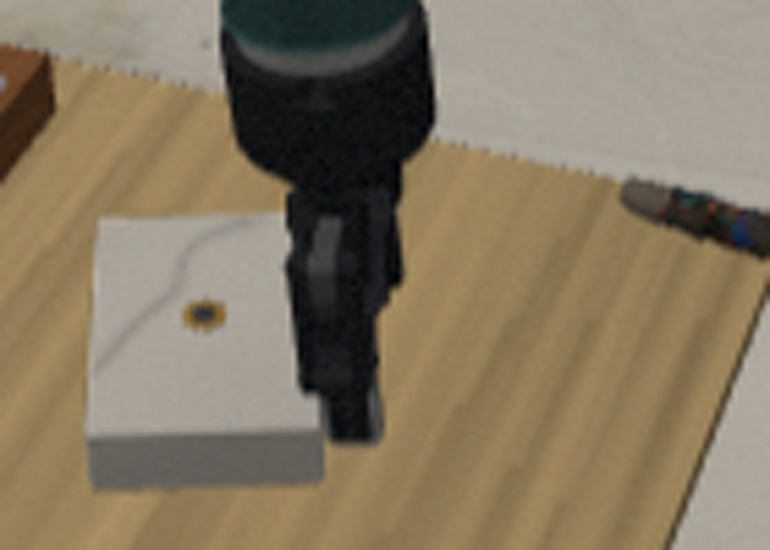

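```bash
python3 - <<'E'
from h import *
f=lambda a:(np.array(a,float)+.5)/5.5-.5+[260,200]
P=ray("side",f([(97,218),(90,434),(322,430)]),.044);print(P.round(4))
d=P[0]-P[1];print(np.degrees(np.arctan2(d[1],d[0])),np.linalg.norm(d),(P[0]+P[2])/2)
d=P[2]-P[1];print(np.degrees(np.arctan2(d[1],d[0])),np.linalg.norm(d))
E
```

```text
[[ 0.61   -0.0064]
 [ 0.5661  0.1142]
 [ 0.4835  0.088 ]]
-70.01980298917684 0.1283407515920827 [0.54674991 0.04081532]
-162.3929079169577 0.08666441736765007
```

```bash
python3 -m creep '-0.03 0 0.01 0 0;-0.02 0 0.03 0.05 0;0 0 0.03 0.12 0;0 0 0.02 0.12 0;0 0 0.01 0.12 0';python3 -m creep '0 0 0 0.12 0;0 0 0 0.12 0;0 0 0 0.12 0;0 0 0 0.12 0;0 0 0 0.12 0'; python3 -m creep '0 0 0 0.12 0;0 0 0 0.12 0;0 0 0 0.12 0;0 0 0 0.12 0;0 0 0 0.12 0'; python3 plan.py;  python3 - <<'E'
from h import *
print(np.round(ctrl.get_obs()["joints"],3))
im=ctrl.read_camera("side");cv2.imwrite("pics/s6.png",cv2.resize(im[160:325,185:410],None,fx=3.5,fy=3.5,interpolation=cv2.INTER_CUBIC))
E
```

```text
t: 11.32
tcp_pos: [0.4308, 0.0259, 0.1273]
eef_rot: [[-0.579, 0.811, -0.089], [0.816, 0.577, -0.046], [0.014, -0.099, -0.995]]
force: [0.8, -0.4, 0.4]
gripper_width: 0.0856
t: 11.73
tcp_pos: [0.4374, 0.0276, 0.1337]
eef_rot: [[-0.946, 0.321, -0.031], [0.323, 0.943, -0.08], [0.004, -0.086, -0.996]]
force: [0.3, -0.8, -0.1]
gripper_width: 0.0854
t: 12.15
tcp_pos: [0.4404, 0.0297, 0.1353]
eef_rot: [[-0.956, -0.291, 0.026], [-0.292, 0.953, -0.076], [-0.003, -0.081, -0.997]]
force: [0.5, 0.3, 0.2]
gripper_width: 0.0858
t 12.15 yaw -163.0 p [0.4404 0.0297 0.1353] F [0.5 0.3 0.2]
[-3.4  1.7]
[-3.3  1.8]
[-3.2  2. ]
[-3.1  2.1]
[-3.   2.3]
plinth centre if in contact [0.4288 0.0847]
[-0.032  0.031 -0.574  0.937 -0.076 -1.9  ]
```

View pics/s6.png

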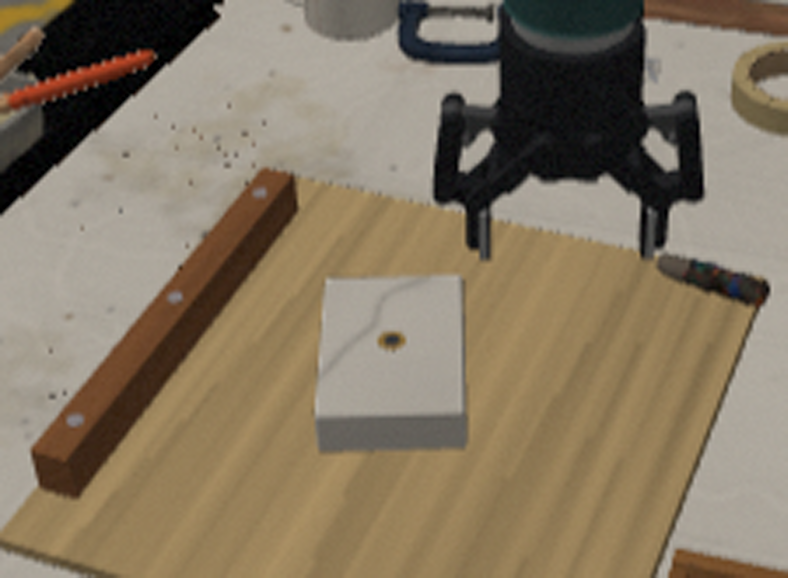

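```bash
python3 -m creep '-0.002 0.003 0 0.12 0;-0.002 0.003 0 0.12 0;-0.002 0.003 0 0.12 0;-0.002 0.003 0 0.12 0;-0.002 0.003 0 0.12 0';python3 -m creep '0 0 0 0.12 0;0 0 0 0.12 0;0 0 0 0.12 0;0 0 0 0 0'; python3 - <<'E'
from h import *
o=ctrl.get_obs();R=o["eef_rot"]
print(np.round(o["joints"],3),np.degrees(np.arctan2(R[1,0],R[0,0])))
E
```

```text
t: 12.62
tcp_pos: [0.4324, 0.0463, 0.1366]
eef_rot: [[-0.613, -0.787, 0.069], [-0.79, 0.612, -0.042], [-0.01, -0.08, -0.997]]
force: [0.3, 0.4, 0.4]
gripper_width: 0.0855
t: 12.95
tcp_pos: [0.4329, 0.048, 0.1373]
eef_rot: [[-0.282, -0.956, 0.082], [-0.959, 0.282, -0.01], [-0.014, -0.081, -0.997]]
force: [-0.4, -0.0, 0.8]
gripper_width: 0.0854
[-0.034 -0.022 -0.624  0.887 -0.007 -2.889] -106.3938881199801
```

```bash
python3 -m creep '0 0 -0.03 0.1 0;0 0 -0.03 0.05 0;0 0 -0.03 0 0;0 0 -0.012 0 0;0 0 0 0 0'; python3 - <<'E'
from h import *
o=ctrl.get_obs();R=o["eef_rot"]
print(np.round(o["joints"],3),np.degrees(np.arctan2(R[1,0],R[0,0])))
im=ctrl.read_camera("side");cv2.imwrite("pics/s7.png",cv2.resize(im[200:320,230:400],None,fx=4.5,fy=4.5,interpolation=cv2.INTER_CUBIC))
E
```

```text
t: 13.37
tcp_pos: [0.4392, 0.0485, 0.0364]
eef_rot: [[-0.151, -0.984, 0.096], [-0.988, 0.153, 0.005], [-0.02, -0.094, -0.995]]
force: [-0.4, 0.4, 1.0]
gripper_width: 0.0856
[-0.042  0.128 -0.733  0.613  0.009 -3.031] -98.7046602410727
```

View pics/s7.png

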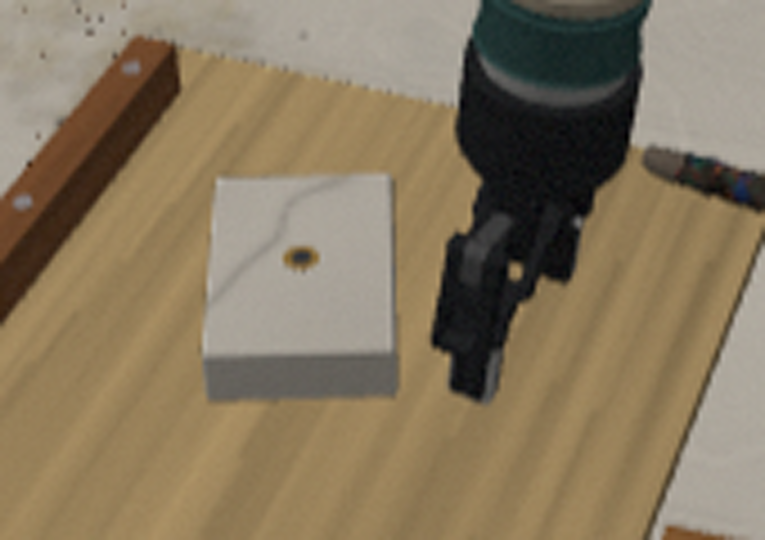

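```bash
python3 -m creep '0.008 0 -0.005 0 0;0.008 0 -0.004 0 0;0.006 0 0 0 0;0.006 0 0 0 0;0.006 0 0 0 0'; python3 -m creep '0.008 0 0 0 0;0.008 0 0 0 0;0.008 -0.001 0 0 0;0.008 -0.001 0 0 0'; python3 - <<'E'
from h import *
o=ctrl.get_obs();R=o["eef_rot"]
print(np.round(o["joints"],3),np.degrees(np.arctan2(R[1,0],R[0,0])))
im=ctrl.read_camera("side");cv2.imwrite("pics/s8.png",cv2.resize(im[200:320,230:400],None,fx=4.5,fy=4.5,interpolation=cv2.INTER_CUBIC))
E
```

```text
t: 13.83
tcp_pos: [0.4799, 0.0489, 0.0312]
eef_rot: [[-0.156, -0.982, 0.103], [-0.987, 0.158, 0.006], [-0.022, -0.101, -0.995]]
force: [-3.6, 3.2, 1.5]
gripper_width: 0.0854
t: 14.17
tcp_pos: [0.5048, 0.0525, 0.029]
eef_rot: [[-0.15, -0.985, 0.084], [-0.988, 0.152, 0.02], [-0.033, -0.08, -0.996]]
force: [-4.8, 3.9, 1.3]
gripper_width: 0.0853
[-0.037  0.249 -0.596  0.643  0.023 -3.025] -98.63189818112755
```

View pics/s8.png

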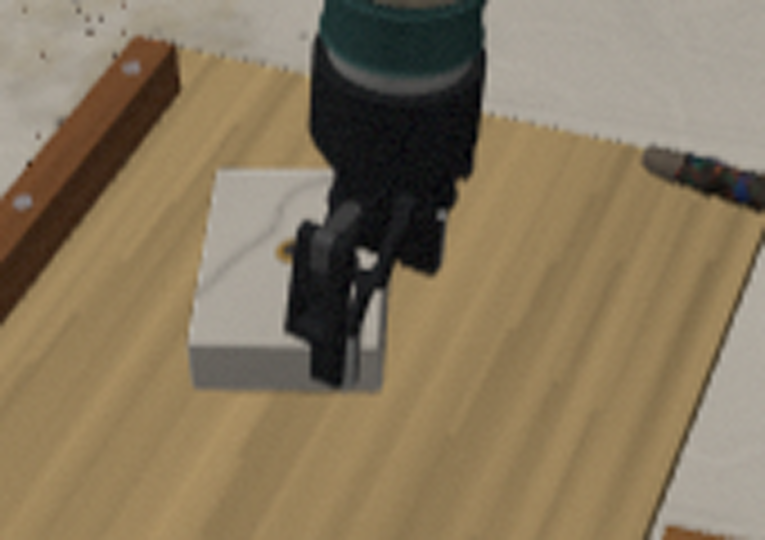

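The left finger went just past the plinth's near left corner instead of behind it. I'll back out, shift right and try again.

```bash
python3 -m creep '-0.015 0.001 0 0 0;-0.02 0.001 0 0 0;-0.02 0 0 0 0;-0.015 -0.01 0 0 0;0 -0.015 0 0 0'; python3 -m creep '0 -0.008 0 0 0;0 0 0 0 0'; python3 - <<'E'
from h import *
o=ctrl.get_obs();R=o["eef_rot"]
print(np.round(o["joints"],3),np.degrees(np.arctan2(R[1,0],R[0,0])))
im=ctrl.read_camera("side");cv2.imwrite("pics/s9.png",cv2.resize(im[200:320,230:400],None,fx=4.5,fy=4.5,interpolation=cv2.INTER_CUBIC))
E
```

```text
t: 14.63
tcp_pos: [0.4424, 0.0302, 0.0319]
eef_rot: [[-0.148, -0.984, 0.096], [-0.988, 0.15, 0.019], [-0.033, -0.092, -0.995]]
force: [0.1, -0.1, 0.1]
gripper_width: 0.0856
t: 14.8
tcp_pos: [0.4439, 0.0201, 0.0331]
eef_rot: [[-0.15, -0.984, 0.099], [-0.988, 0.153, 0.017], [-0.032, -0.095, -0.995]]
force: [-0.0, 0.7, -0.7]
gripper_width: 0.086
[-0.118  0.137 -0.732  0.605  0.029 -3.106] -98.63912601929742
```

View pics/s9.png

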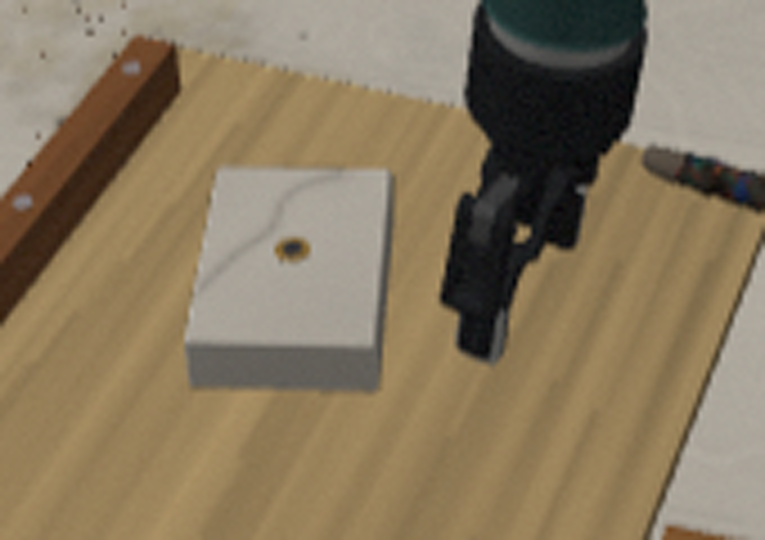

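```bash
cat > sm.py <<'E'
from h import *
def hand(pts,s,o):
    # order: far-right(fence), near-right, near-left, far-left(fence) of top
    f=(np.array(pts,float)+.5)/s-.5+o
    P=ray("side",f,.044); c=P.mean(0)
    e=(P[3]-P[0]+P[2]-P[1])/2; print(P.round(4).tolist(),"c",c.round(4),"len",np.linalg.norm(e).round(4),"yaw",np.degrees(np.arctan2(e[1],e[0])).round(1))
E
python3 - <<'E'
from sm import *
hand([(217,170),(390,172),(380,345),(187,347)],4.5,[230,200])
E
```

```text
[[0.6111, -0.013], [0.5264, -0.0355], [0.4929, 0.0861], [0.5776, 0.112]] c [0.552  0.0374] len 0.1278 yaw 105.2
```

```bash
python3 -m creep '0.01 0 -0.003 -0.03 0;0.01 0 0 0 0;0.008 0 0 0 0;0.008 0 0 0 0;0.008 0 0 0 0'; python3 -m creep '0.007 0 0 0 0;0.007 0 0 0 0'; python3 - <<'E'
from h import *
o=ctrl.get_obs();R=o["eef_rot"]
print(np.round(o["joints"],3),np.degrees(np.arctan2(R[1,0],R[0,0])))
im=ctrl.read_camera("side");cv2.imwrite("pics/s10.png",cv2.resize(im[200:320,230:400],None,fx=4.5,fy=4.5,interpolation=cv2.INTER_CUBIC))
E
```

```text
t: 15.27
tcp_pos: [0.4875, 0.0227, 0.0297]
eef_rot: [[-0.177, -0.98, 0.091], [-0.984, 0.18, 0.019], [-0.035, -0.086, -0.996]]
force: [-9.8, 1.4, 6.9]
gripper_width: 0.0857
t: 15.43
tcp_pos: [0.4945, 0.0253, 0.0273]
eef_rot: [[-0.173, -0.982, 0.073], [-0.984, 0.175, 0.023], [-0.036, -0.068, -0.997]]
force: [-9.9, 0.9, 7.7]
gripper_width: 0.0849
[-0.097  0.239 -0.613  0.648  0.03  -3.062] -99.94004213411694
```

View pics/s10.png

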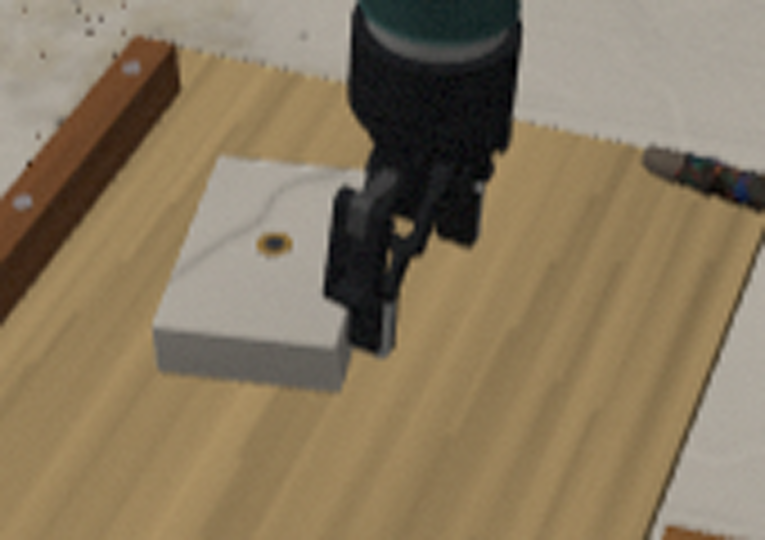

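```bash
python3 - <<'E'
from sm import *
f=lambda a:(np.array(a,float)+.5)/4.5-.5+[230,200]
P=ray("side",f([(217,157),(155,328),(347,347)]),.044);d=P[1]-P[0];print(P,np.degrees(np.arctan2(d[1],d[0])),np.linalg.norm(d),(P[0]+P[2])/2)
E
```

```text
[[ 0.61486795 -0.02287231]
 [ 0.59658408  0.10430843]
 [ 0.50702881  0.09158816]] 98.18095069607882 0.12848829010158688 [0.56094838 0.03435792]
```

```bash
python3 -m creep '0.007 -0.001 0.001 0 0;0.007 -0.001 0.001 0 0;0.007 -0.001 0.001 0 0;0.007 -0.001 0.001 0 0'; python3 - <<'E'
from h import *
o=ctrl.get_obs();R=o["eef_rot"]
print(np.round(o["joints"],3),np.degrees(np.arctan2(R[1,0],R[0,0])))
im=ctrl.read_camera("side");cv2.imwrite("pics/s11.png",cv2.resize(im[200:320,230:400],None,fx=4.5,fy=4.5,interpolation=cv2.INTER_CUBIC))
E
```

```text
t: 15.82
tcp_pos: [0.5055, 0.0281, 0.0257]
eef_rot: [[-0.162, -0.986, 0.032], [-0.986, 0.163, 0.037], [-0.041, -0.026, -0.999]]
force: [-10.6, 2.1, 7.5]
gripper_width: 0.0856
[-0.094  0.28  -0.558  0.704  0.04  -3.072] -99.30878064490642
```

View pics/s11.png

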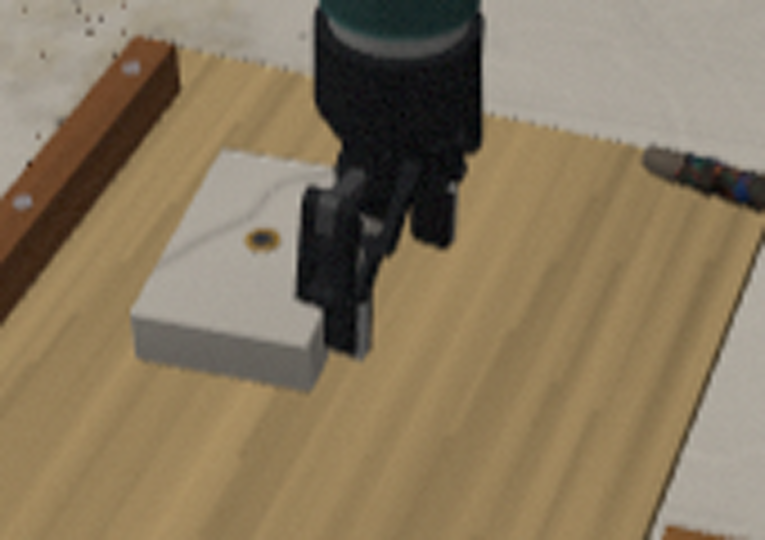

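```bash
python3 - <<'E'
from sm import *
f=lambda a:(np.array(a,float)+.5)/4.5-.5+[230,200]
P=ray("side",f([(225,150),(132,315),(320,345)]),.044);d=P[1]-P[0];print(P,np.degrees(np.arctan2(d[1],d[0])),np.linalg.norm(d),(P[0]+P[2])/2)
E
```

```text
[[ 0.61299968 -0.02938775]
 [ 0.61032809  0.09906092]
 [ 0.51934137  0.09377982]] 91.19151690127043 0.1284764507032567 [0.56617052 0.03219603]
```

```bash
python3 -m creep '-0.02 0 0 0 0;-0.03 0 0.02 -0.05 0;-0.03 0 0.03 -0.12 0;0 0 0.03 -0.12 0;0 0 0.02 -0.12 0';python3 -m creep '0 0 0 -0.12 0;0 0 0 -0.12 0;0 0 0 -0.12 0;0 0 0 -0.12 0;0 0 0 -0.12 0'; python3 -m creep '0 0 0 -0.12 0;0 0 0 -0.12 0;0 0 0 -0.12 0;0 0 0 -0.12 0;0 0 0 -0.12 0';python3 -m creep '0 0 0 -0.12 0;0 0 0 -0.12 0;0 0 0 -0.12 0;0 0 0 -0.12 0;0 0 0 -0.12 0';  python3 - <<'E'
from h import *
o=ctrl.get_obs();R=o["eef_rot"]
print(np.round(o["joints"],3),np.degrees(np.arctan2(R[1,0],R[0,0])))
im=ctrl.read_camera("side");cv2.imwrite("pics/s12.png",cv2.resize(im[160:325,185:410],None,fx=3.5,fy=3.5,interpolation=cv2.INTER_CUBIC))
im=ctrl.read_camera("top");cv2.imwrite("pics/t12.png",cv2.resize(im[170:330,210:375],None,fx=3.6,fy=3.6,interpolation=cv2.INTER_CUBIC))
E
```

```text
t: 16.28
tcp_pos: [0.423, 0.03, 0.1229]
eef_rot: [[-0.551, -0.834, 0.033], [-0.834, 0.552, 0.024], [-0.038, -0.014, -0.999]]
force: [2.1, 0.3, 1.7]
gripper_width: 0.0854
t: 16.7
tcp_pos: [0.4316, 0.0307, 0.1317]
eef_rot: [[-0.934, -0.353, 0.056], [-0.354, 0.935, -0.006], [-0.051, -0.026, -0.998]]
force: [-0.0, -0.6, -0.6]
gripper_width: 0.0854
t: 17.12
tcp_pos: [0.4371, 0.032, 0.134]
eef_rot: [[-0.964, 0.261, 0.047], [0.259, 0.965, -0.039], [-0.056, -0.026, -0.998]]
force: [-0.0, -0.5, 0.1]
gripper_width: 0.0851
t: 17.53
tcp_pos: [0.4425, 0.0335, 0.1357]
eef_rot: [[-0.63, 0.776, 0.02], [0.774, 0.63, -0.06], [-0.059, -0.023, -0.998]]
force: [0.1, -0.6, 0.2]
gripper_width: 0.0853
[-0.033  0.038 -0.564  0.946 -0.06  -0.716] 129.15603319349722
```

View pics/t12.png

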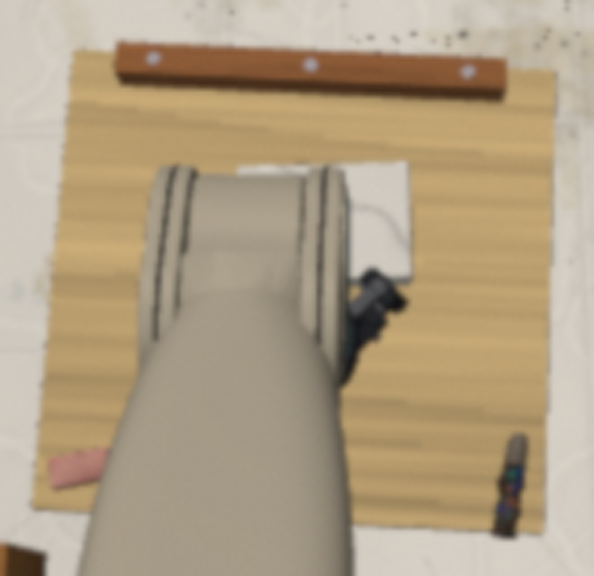

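View pics/s12.png

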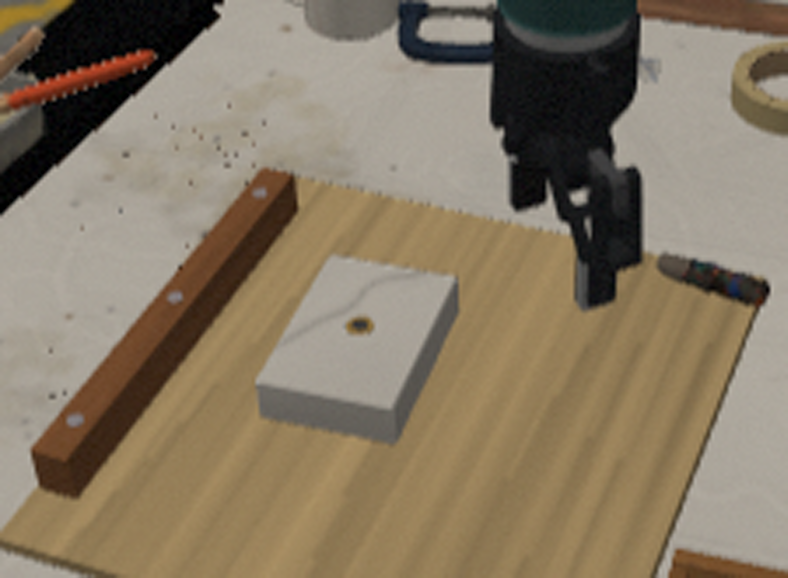

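```bash
python3 - <<'E'
from sm import *
f=lambda a:(np.array(a,float)+.5)/3.6-.5+[210,170]
P=ray("top",f([(237,167),(408,160),(411,276)]),.044);d=P[0]-P[1];print(P.round(4),np.degrees(np.arctan2(d[1],d[0])),np.linalg.norm(d),(P[0]+P[2])/2)
hand([(335,257),(458,278),(393,409),(257,384)],3.5,[185,160])
E
```

```text
[[ 0.6157  0.0948]
 [ 0.6185 -0.0341]
 [ 0.529  -0.0342]] 91.21972342858551 0.1289311888941541 [0.57238587 0.03030077]
[[0.6112, -0.0294], [0.5268, -0.0308], [0.5266, 0.0966], [0.6124, 0.0988]] c [0.5693 0.0338] len 0.1278 yaw 89.8
```

```bash
python3 -m creep '0.005 0 -0.03 -0.12 0;0.005 0 -0.03 -0.12 0;0 0 -0.025 -0.12 0;0 0 -0.012 -0.12 0;0 0 -0.005 -0.12 0'; python3 -m creep '0.01 0 -0.004 -0.12 0;0.01 0 0 -0.02 0;0.01 0 0 0 0;0 0 0 0 0'; python3 - <<'E'
from h import *
o=ctrl.get_obs();R=o["eef_rot"]
print(np.round(o["joints"],3),np.degrees(np.arctan2(R[1,0],R[0,0])))
im=ctrl.read_camera("side");cv2.imwrite("pics/s13.png",cv2.resize(im[200:320,230:400],None,fx=4.5,fy=4.5,interpolation=cv2.INTER_CUBIC))
E
```

```text
t: 18.05
tcp_pos: [0.4606, 0.0344, 0.0343]
eef_rot: [[-0.085, 0.996, -0.006], [0.994, 0.084, -0.068], [-0.068, -0.012, -0.998]]
force: [0.1, -0.2, 0.2]
gripper_width: 0.0855
t: 18.38
tcp_pos: [0.4917, 0.0349, 0.0277]
eef_rot: [[0.047, 0.999, -0.02], [0.997, -0.048, -0.066], [-0.067, -0.017, -0.998]]
force: [-0.4, -0.1, 0.2]
gripper_width: 0.0854
[-0.023  0.289 -0.54   0.76  -0.067  0.026] 87.28705680154316
```

View pics/s13.png

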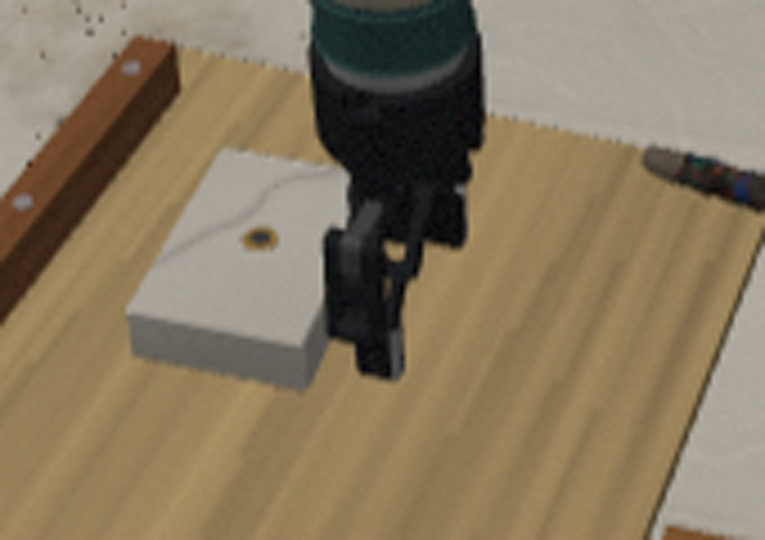

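```bash
python3 -m creep '0.01 0 0 -0.02 0;0.008 0 0 0 0;0.008 0 0 0 0;0.008 0 0 0 0;0.008 0 0 0 0'; python3 -m creep '0.008 -0.001 0 0 0;0.008 -0.001 0 0 0;0.008 -0.001 0 0 0;0.008 -0.001 0 0 0'; python3 - <<'E'
from h import *
o=ctrl.get_obs();R=o["eef_rot"]
print(np.round(o["joints"],3),np.degrees(np.arctan2(R[1,0],R[0,0])))
im=ctrl.read_camera("side");cv2.imwrite("pics/s14.png",cv2.resize(im[200:320,230:400],None,fx=4.5,fy=4.5,interpolation=cv2.INTER_CUBIC))
E
```

```text
t: 18.85
tcp_pos: [0.5226, 0.0363, 0.0276]
eef_rot: [[0.055, 0.998, -0.045], [0.996, -0.057, -0.064], [-0.066, -0.041, -0.997]]
force: [-14.1, -0.5, 12.0]
gripper_width: 0.0855
t: 19.18
tcp_pos: [0.527, 0.0347, 0.0259]
eef_rot: [[0.044, 0.994, -0.102], [0.997, -0.051, -0.061], [-0.065, -0.099, -0.993]]
force: [-15.4, 3.4, 15.4]
gripper_width: 0.0853
[-0.024  0.389 -0.398  0.884 -0.063  0.027] 87.45080037744992
```

View pics/s14.png

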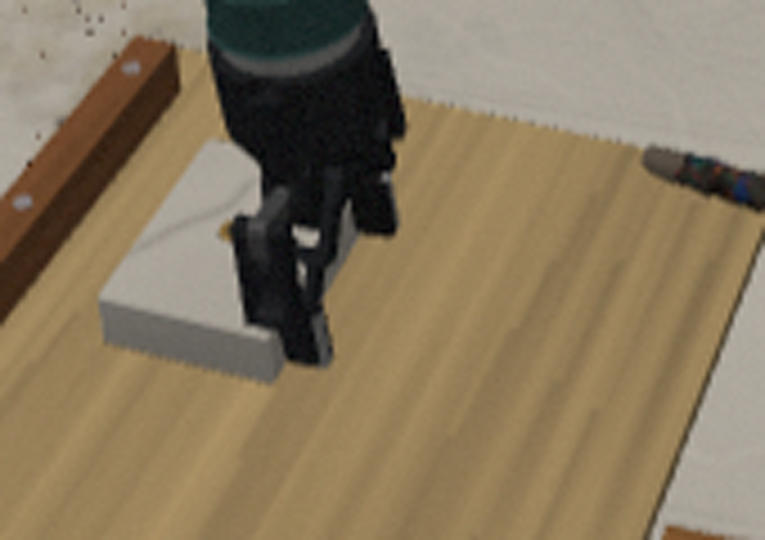

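```bash
python3 -m creep '0.02 -0.001 0.001 -0.02 0;0.02 -0.001 0.001 0 0'; python3 - <<'E'
from h import *
o=ctrl.get_obs();R=o["eef_rot"]
print(np.round(o["joints"],3),np.degrees(np.arctan2(R[1,0],R[0,0])))
im=ctrl.read_camera("side");cv2.imwrite("pics/s15.png",cv2.resize(im[200:320,230:400],None,fx=4.5,fy=4.5,interpolation=cv2.INTER_CUBIC))
E
```

```text
t: 19.4
tcp_pos: [0.5498, 0.0339, 0.0261]
eef_rot: [[0.059, 0.989, -0.137], [0.996, -0.068, -0.057], [-0.066, -0.133, -0.989]]
force: [-4.3, 0.0, 1.2]
gripper_width: 0.0856
[-0.025  0.442 -0.317  0.949 -0.061  0.043] 86.59606623890218
```

View pics/s15.png

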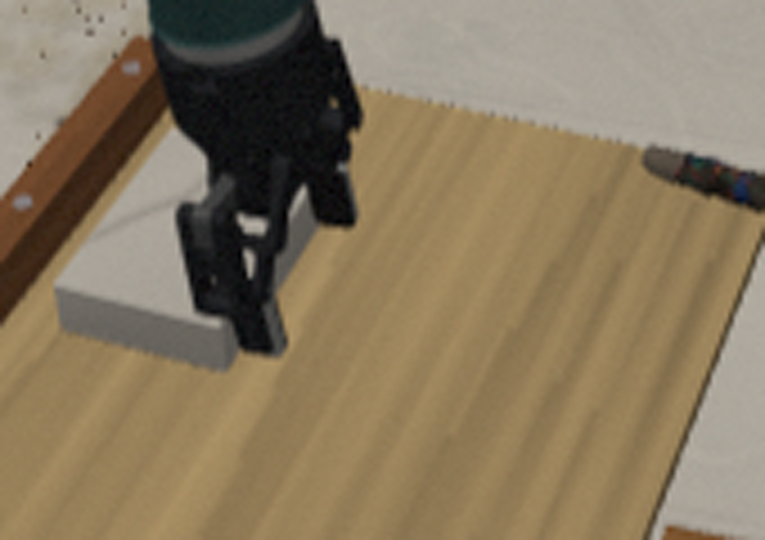

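```bash
python3 -m creep '0.018 -0.001 0.001 -0.01 0;0.012 -0.001 0.001 0 0'; python3 - <<'E'
from h import *
o=ctrl.get_obs();R=o["eef_rot"]
print(np.round(o["joints"],3),np.degrees(np.arctan2(R[1,0],R[0,0])))
im=ctrl.read_camera("side");cv2.imwrite("pics/s16.png",cv2.resize(im[200:320,210:380],None,fx=4.5,fy=4.5,interpolation=cv2.INTER_CUBIC))
E
```

```text
t: 19.62
tcp_pos: [0.5746, 0.0323, 0.027]
eef_rot: [[0.066, 0.986, -0.153], [0.996, -0.075, -0.055], [-0.066, -0.148, -0.987]]
force: [-2.4, 0.8, -0.9]
gripper_width: 0.0851
[-0.028  0.485 -0.245  0.993 -0.06   0.048] 86.21653860436459
```

View pics/s16.png

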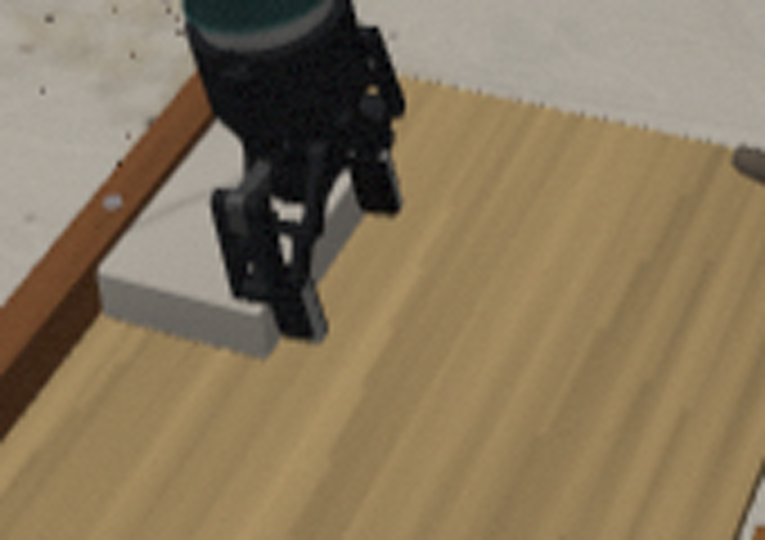

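```bash
python3 -m creep '0.01 -0.001 0.001 0 0;0.01 -0.001 0.001 0 0'; python3 -m creep '0.01 -0.001 0.001 0 0;0.01 -0.001 0.001 0 0';  python3 - <<'E'
from h import *
im=ctrl.read_camera("side");cv2.imwrite("pics/s17.png",cv2.resize(im[200:320,210:380],None,fx=4.5,fy=4.5,interpolation=cv2.INTER_CUBIC))
E
```

```text
t: 19.83
tcp_pos: [0.5758, 0.0317, 0.0272]
eef_rot: [[0.059, 0.979, -0.193], [0.996, -0.071, -0.053], [-0.066, -0.189, -0.98]]
force: [-20.7, 4.2, 14.0]
gripper_width: 0.0854
t: 20.0
tcp_pos: [0.5752, 0.0316, 0.0279]
eef_rot: [[0.054, 0.971, -0.234], [0.996, -0.068, -0.05], [-0.065, -0.23, -0.971]]
force: [-18.5, 1.1, 7.5]
gripper_width: 0.0855
```

View pics/s17.png

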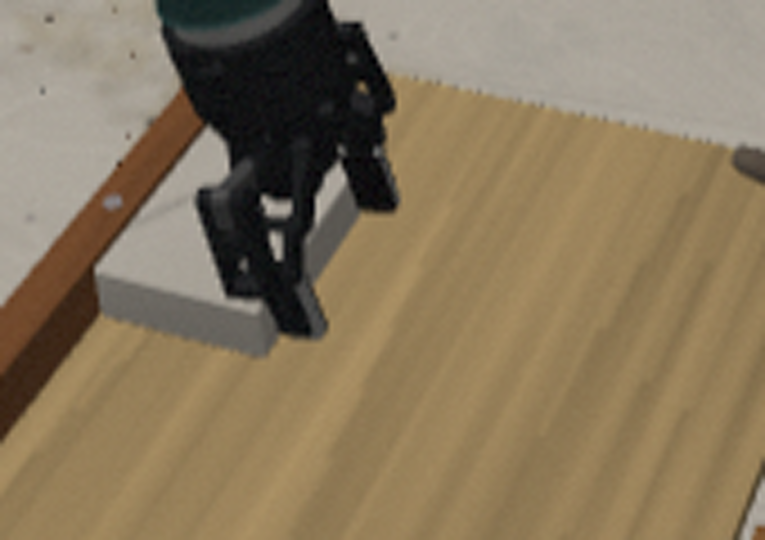

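```bash
python3 -m creep '-0.03 0 0 0 0;-0.04 0 0 0 0;-0.02 0 0.03 0 0;0 -0.02 0.04 0 0;0 -0.03 0.03 0 0'; python3 -m creep '0 -0.04 0.02 0 0;0 -0.04 0.02 0 0;0 -0.04 0 0 0;0 -0.04 0 0 0;0 -0.04 0 0 0'; python3 -m creep '0 -0.02 0 0 0;0 0 0 0 0'; python3 - <<'E'
from h import *
im=ctrl.read_camera("side");cv2.imwrite("pics/s18.png",cv2.resize(im[180:320,190:380],None,fx=4,fy=4,interpolation=cv2.INTER_CUBIC))
im=ctrl.read_camera("top");cv2.imwrite("pics/t18f.png",im);cv2.imwrite("pics/t18.png",cv2.resize(im[170:330,210:375],None,fx=3.6,fy=3.6,interpolation=cv2.INTER_CUBIC))
E
```

```text
t: 20.47
tcp_pos: [0.4744, -0.0156, 0.1225]
eef_rot: [[0.042, 0.968, -0.247], [0.997, -0.056, -0.05], [-0.062, -0.244, -0.968]]
force: [1.1, -1.3, 1.1]
gripper_width: 0.0854
t: 20.88
tcp_pos: [0.4825, -0.2161, 0.1721]
eef_rot: [[0.032, 0.976, -0.216], [0.997, -0.046, -0.063], [-0.072, -0.213, -0.974]]
force: [1.1, 0.8, -0.6]
gripper_width: 0.0854
t: 21.05
tcp_pos: [0.4854, -0.246, 0.1747]
eef_rot: [[0.038, 0.978, -0.206], [0.996, -0.054, -0.071], [-0.081, -0.202, -0.976]]
force: [1.0, -0.8, 0.4]
gripper_width: 0.0854
```

View pics/s18.png

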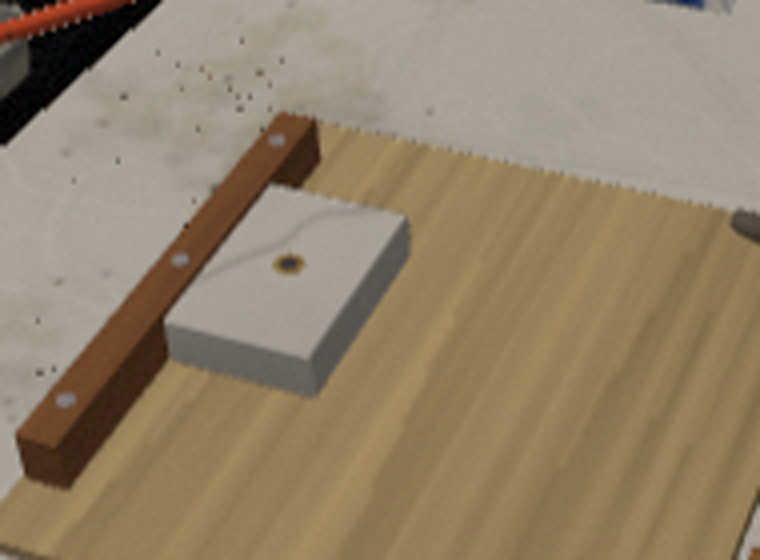

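View pics/t18.png

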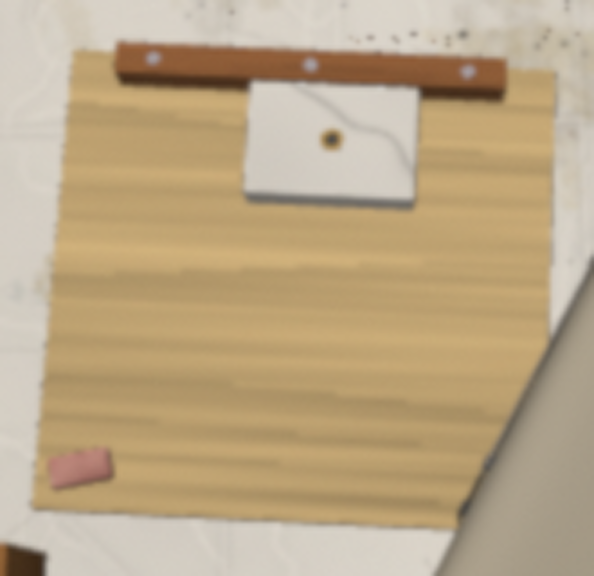

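Both views show the plinth against the fence, with no shadow gap. I'll measure it.

```bash
python3 - <<'E'
from sm import *
im=cv2.imread("pics/t18f.png")
r,b,_=plinth("top",im); print(r)
f=lambda a:(np.array(a,float)+.5)/3.6-.5+[210,170]
P=ray("top",f([(420,88),(414,202),(244,194),(250,81)]),.044);c=P.mean(0);e=(P[3]-P[0]+P[2]-P[1])/2
print("top hand",c,np.degrees(np.arctan2(e[1],e[0])),"near edge yaw",np.degrees(np.arctan2(*(P[2]-P[1])[::-1])))
hand([(273,184),(408,217),(312,361),(166,324)],4,[190,180])
a=np.radians(-3.95);bx=np.array([np.cos(a),np.sin(a)]);by=np.array([-bx[1],bx[0]])
o=np.array([.5316,.0483]);
for q in (np.array(r[0])/1000,c):print("board xy",(q-o)@bx,(q-o)@by)
# side: fence top inner edge line at z=.046 vs plinth far edge at .044
g=lambda p:(np.array(p,float)+.5)/4-.5+[190,180]
E=ray("side",g([(53,447),(315,125)]),.046);F=ray("side",g([(273,184),(166,324)]),.044)
d=E[1]-E[0];d/=np.linalg.norm(d);n=np.array([-d[1],d[0]]);print("side gap",(F-E[0])@n,"fence yaw",np.degrees(np.arctan2(d[1],d[0])))
h=cv2.cvtColor(im,cv2.COLOR_BGR2HSV);
for u in(288,305,320):print(u,h[190:198,u].tolist())
# bystanders
print("eraser",ray("top",f([(80,467)]),.025))
E
```

```text
((635.7672729492188, 23.436817169189453), (128.81907653808594, 89.82489776611328), 85.87541198730469)
top hand [0.63474486 0.02294563] 86.15370904593514 near edge yaw 86.0098964925406
[[0.6722, -0.0413], [0.5852, -0.0337], [0.5924, 0.0947], [0.6792, 0.0894]] c [0.6323 0.0273] len 0.1298 yaw 86.9
board xy 0.10563255115478638 -0.017628464218042306
board xy 0.10464639788245046 -0.018188914337160047
side gap [-0.00191883 -0.00513858] fence yaw -94.4440196760816
288 [[12, 152, 134], [13, 137, 128], [13, 51, 136], [17, 21, 194], [19, 19, 212], [19, 19, 213], [18, 20, 213], [19, 19, 213]]
305 [[13, 155, 132], [13, 152, 131], [12, 123, 124], [13, 44, 145], [17, 23, 199], [19, 20, 214], [19, 20, 214], [19, 20, 214]]
320 [[13, 155, 132], [13, 154, 131], [13, 144, 126], [12, 77, 126], [15, 30, 171], [18, 21, 203], [17, 19, 211], [17, 19, 211]]
eraser [[0.39451847 0.2123818 ]]
```

```bash
python3 - <<'E'
from bench import ctrl
o=ctrl.get_obs();print(o["t"],o["force"],o["joint_vel"].round(3) if hasattr(o["joint_vel"],'round') else o["joint_vel"])
print(ctrl.sign_off())
E
```

```text
21.15 [ 0.15307165 -0.97967748 -0.45444344] [ 0.039 -0.004 -0.029  0.024  0.012  0.004]
the job is handed in; nothing more can be done
None
```

The plinth lies flush against the fence and the job was handed in at 21 s with the arm clear of everything. No verdict was reported, so this rests on my own checks.

**What I did:** I walked the plinth round about 76° clockwise by pushing its near end with the open fingers. When I backed away to re-approach, it stood about 5° off square, with its centre at about x = 0.040 m on the board (gap about 65 mm). I then pushed it straight home with both fingers and backed away.

**Last checks:**
- **Position:** the top camera puts the plinth at board x ≈ 0.105 m and y ≈ -0.018 m. Its side runs at 85.9°, against 86.05° for the fence, and no gap shows between them.
- **Side camera disagreement:** this view reads up to about 1° and 2–4 mm different. Its fence gap came out between -2 and -5 mm, which would put the plinth inside the fence, so I put this down to calibration error.
- **Bystanders:** none was seen to move, but I only checked them by eye, and the arm hid the oil stick in the last top view. I saw no lifting or tipping, but did not measure it.

**What went wrong on the way:**
- I first turned the wrist the wrong way and ran the last joint into its stop. That tilted the tool about 25° close to the wooden box, and I straightened it using the arm's reach limits.
- During one push a finger slipped past the plinth's corner, so I backed out and repeated it.
- The third joint read 1.243–1.244 rad at one point against its listed limit of 1.24. I took that as rounding.

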